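Lean a jug back on its rest to show its foot

TASK

The mark under the jug on the cork mat is to be photographed by the phone: tip the jug on the edge of its foot, away from the phone, until its neck just comes up against the padded bar of the wooden rest behind it, keep it there, held lightly against the bar and still, for three seconds, then let it down gently, without dropping it, to stand level on the mat where it was. The metal band at its rim is freshly soldered, so do not grip, squeeze or lift the jug: push from inside the mouth with a light touch. Do not disturb the phone or anything else on the bench.

Things in the scene. Friction and masses are not known exactly. Their poses are not given: they have to be found in the camera images.
- jug: White jug, dark painted bands, 170 mm tall, 0.65 to 0.95 kg, loose on the mat. Origin: centre of the underside of its flat foot, 110 mm across, on whose edge it tips; z is its axis, up when it stands. Handle on its -x side, out to 110 mm from the axis, 60 to 162 mm up. Belly 146 mm across at 66 mm height, neck 106 mm at 130 mm. Let go below 35 degrees of tilt it falls back, beyond 45 over.
- jug_mouth (a point): Centre of the jug's open mouth, in the plane of the rim, 170 mm from the foot along the jug's axis (z). The rim with its metal band measures 115 mm outside. The jug is hand-thrown: its wall is not measured, somewhere between 5 and 10 mm thick at the rim and neck, so the inside has to be felt for. The hollow is over 140 mm deep.
- mat: Square cork mat fixed to the bench, 200 x 200 mm, 6 mm thick; the jug stands at its middle (within 15 mm). Origin: centre of its underside, on the bench; its x axis points straight away from the phone, which stands 210 mm from its centre on the -x side, to the rest on the +x side. The jug's handle is on the phone's side or sideways, never towards the rest.
- rest: Wooden leaning rest fixed to the bench beyond the mat: two upright cheeks 140 mm high, 145 mm apart, with a hard felt-sleeved bar between them, 24 mm thick, 130 mm long, level, its middle line 125 mm above the bench. Origin: on the bench under the middle of the bar, x away from the mat, y along the bar. The upright jug meets it at 15 to 34 degrees of tilt.
- phone: Black phone held sideways (152 mm wide) on a low aluminium stand, 105 mm tall in all, 0.6 kg, loose. Origin: centre of the stand, on the bench; x points to the jug, the way its camera looks.
- pliers: Bystander: blue-handled pliers 165 mm long, 16 mm high, lying on the bench about 180 mm from the mat's centre. Origin: near the joint.
- solder_reel: Bystander: reel of solder wire standing flat, 64 mm across, 45 mm tall. Origin: centre of underside.
- tea_glass: Bystander: empty green tea glass 72 mm across, 88 mm tall. Origin: centre of underside.
- soldering_copper: Bystander: old soldering copper, 315 mm long rod with wooden handle and copper bit, 25 mm high, lying to the left. Origin: on the bench under the rod, 130 mm from the bit's end.
- bowl: Bystander: white bowl 150 mm across, 65 mm tall, to the right. Origin: centre of underside.
- vase: Bystander: white vase 116 mm across, 190 mm tall, to the right, beyond the bowl. Origin: centre of underside.
Mind the look-alikes: they are no part of the job. What is shaped like the rest but red or turquoise is not meant.

How it is judged:
By the outcome, as a careful person would: the job done as asked, in the order asked, and still so for the second after the job is handed in, with the robot touching nothing.
It also fails if it takes over 67 s, if anything falls off the work surface, if the arm or the gripper's body presses on something with over 40 N, if the wrist force passes 120 N, or if a joint passes its speed limit or range.

ROBOT

A 6-joint arm with a two-finger parallel gripper is mounted at the origin on the work surface. World frame = base frame: x ahead of the robot, y to its left, z up, the work surface at z = 0. Lengths are in m, angles in rad, forces in N, time in s.
With the tool pointing down it reaches from about 0.25 to 0.725 m from the base axis. Payload 4 kg.
Tool frame: the origin (TCP) lies midway between the tips of the shut fingers; the grasp point (between the pads) lies 19 mm behind it (bot.grip_point_offset is the distance from the TCP to the grasp point, in m); z points along the fingers, y is the line along which they close (so a half turn about z gives the same grasp; the last joint's range is limited). The gripper opens to 85 mm and grips with 20 to 120 N. Pads are 22 mm wide; open, the fingers measure 114 mm over their backs; the gripper's body (76 mm by 85 mm) begins 54 mm behind the grasp point. The pads swing forward as they close: fully open they stand 13 mm farther back than shut.
Start: joints at [0, 0.241, 0.005, 1.335, 0, 1.571], TCP at [0.5, -0, 0.231] pointing down, gripper open.
Joint ranges: [-2.72, 2.72], [-1.05, 1.87], [-1.09, 1.28], [-1.99, 2.15], [-1.42, 1.44], [-3.14, 3.14]. Speed limits (rad/s): [2.79, 2.79, 3.14, 3.14, 3.14, 3.14].

INTERFACE

Orientations are given as a unit quaternion [x, y, z, w].
In Python, from workcell import bot gives the robot as it stands.
- The arm moves only by the tool step_arm, never from a script. Its argument "targets" is text: rows parted by semicolons, each of 7 numbers parted by spaces: the opening, from -1 (shut) to 1 (fully open), so that 0 is half open, then the shift along the world's x, y, z normalised to -1 to 1, where 1 is 0.5 m, then the turn, a rotation vector about the world's x, y, z normalised to -1 to 1, where 1 is pi/4 rad. In form: gripper x y z wx wy wz; .... A call has 1 to 10 rows; each row is the pose to reach, as a shift and turn from the pose commanded when the call began; what a row does not reach only later rows make up. A row lasts 1/12 s, in which the tool goes at most 41.7 mm and 7.16 degrees, less where a joint would pass 70% of its speed; a pose out of reach is approached as far as the arm can. A call with a number of a shift or a turn outside -1 to 1 is refused whole. A call with a gripper value outside its range is refused whole. The fingers move at their own pace and stop on an object; the grip force is fixed at half the most. Time passes only in rows, so rows that repeat a pose let the fingers close. It gives the time, the measured TCP pose, the force, the opening and the grip force at its end, in the units of the state.
- bot.get_obs(): the state, without advancing time (a new reading comes with each control period).
- bot.camera(name): name is "scene" or "side" or "wrist"; returns the picture (400x640x3 uint8, red, green, blue); there is no depth.
- bot.camera_info(name): a dict with "vertical_fov" (degrees; the focal length in pixels is half the picture's height over the tangent of half this angle, whatever the lens; pixels are square), "cx", "cy" (the principal point, pixels), "pose" (4x4, takes a point from camera to world coordinates). Camera axes: x right, y up, looking along -z (the intrinsics and any distortion apply to the point x, -y, -z); pixel columns grow to the right and rows downward; lengths in m; the calibration is good to about 2 mm. A picture is of the moment at which its call begins: read the wrist's pose just before it. camera_info takes no time and is no camera call; for the wrist camera it gives the pose at the moment of the call.
- bot.job_done(): hands the job in; it is judged then, once.
The state is a dict: "clock": time; "joint_pos": joint angles; "joint_vel": joint speeds; "tau": joint torques, N m; "eef_pos": TCP position; "tool_rot": TCP orientation; "ft_force": force on the tool from outside, world axes, zero at the start; "ft_torque": the same for the moment, N m; "grip_width": finger opening in m; "grasp_force": force on a finger pad.
Only numpy, scipy, OpenCV 4.12 (cv2) and the standard library are available. Lean on these libraries where they do the work, as an engineer would, in place of code of your own. Each camera call takes 0.05 s, during which the arm holds its last target. There are 200 camera calls.

## Working session

There is one attempt and no reset: what is moved stays moved. The work goes in short steps, Python scripts to look and compute and a tool call to move; the robot and the scene stay as the last step left them, time stands still between calls to the robot, and variables do not carry over. Pictures are saved under pics/ and viewed, at most 10 in all, crops included, and the job is handed in when it is done.

Besides the shell and the picture viewer there is one more tool, called after "Request:" by a JSON object that holds its "api" and its "payload". step_arm: Moves the arm, as the interface text tells. Scaled input: -1 to 1 covers 0.5 m each way for a shift and pi/4 rad each way for a turn. Its arguments: {"type":"object","properties":{"targets":{"type":"string"}},"required":["targets"]}

```bash
mkdir -p pics; ls
python3 - <<'E'
from workcell import bot
import cv2
for n in("scene","side"):
    im=bot.camera(n);cv2.imwrite(f"pics/{n}0.png",im[:,:,::-1])
    i=bot.camera_info(n);print(n,i)
o=bot.get_obs();print(o)
E
```

```text
pics
scene {'vertical_fov': 55.093495635965276, 'cx': 323.17259328878777, 'cy': 194.6054268042828, 'pose': array([[-0.29313894, -0.74269226,  0.60206127,  1.1706332 ],
       [ 0.95606741, -0.22629139,  0.18635267,  0.19801402],
       [-0.0021614 ,  0.63023838,  0.77639868,  0.96295532],
       [ 0.        ,  0.        ,  0.        ,  1.        ]])}
side {'vertical_fov': 54.20158806289791, 'cx': 321.0337876937095, 'cy': 202.67722226679413, 'pose': array([[ 0.98946151,  0.09408838, -0.11006044,  0.43337759],
       [-0.14461833,  0.60450342, -0.78336527, -0.81147982],
       [-0.00717366,  0.79102654,  0.61173977,  0.75166885],
       [ 0.        ,  0.        ,  0.        ,  1.        ]])}
{'clock': 0.1, 'joint_pos': array([ 2.90996752e-05,  2.41342382e-01,  3.86157942e-03,  1.33520993e+00,
       -3.04377884e-05,  1.57080612e+00]), 'joint_vel': array([ 0.00065595, -0.00185316,  0.00153572, -0.00203128,  0.00126828,
       -0.00069957]), 'tau': array([-3.57412864e-04, -3.73140085e+01,  2.53010201e+01,  1.07858295e-02,
        2.43542411e-05, -2.54672034e-05]), 'eef_pos': array([4.99431476e-01, 5.29542495e-06, 2.30500621e-01]), 'tool_rot': array([ 7.07099627e-01,  7.07113300e-01, -6.80548918e-04, -6.59000113e-04]), 'ft_force': array([-0.03597169, -0.3254587 ,  0.97828749]), 'ft_torque': array([ 0.00636931,  0.02015715, -0.00574284]), 'grasp_force': 0.0, 'grip_width': 0.0854834396803922}
```

View pics/scene0.png

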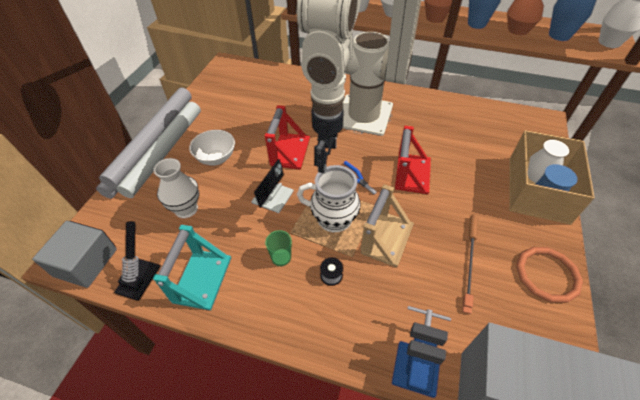

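View pics/side0.png

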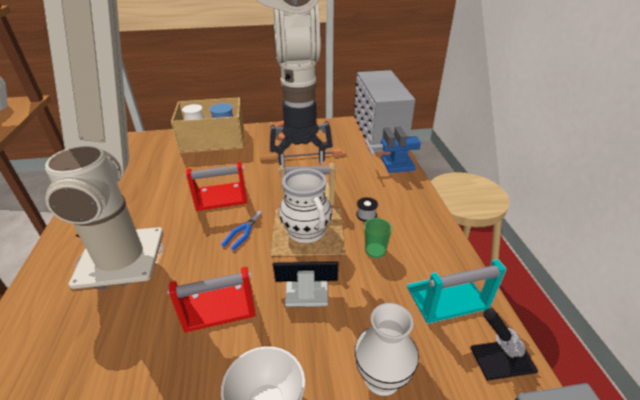

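The scene view shows the jug at about (335,200), the wooden rest at (388,225) and the phone at (270,187). In the side view the jug is at (305,205) and the phone at (306,275). I'll enlarge both.

Run:
```python
import cv2
a=cv2.imread("pics/scene0.png")[140:280,240:430];cv2.imwrite("pics/sc.png",cv2.resize(a,None,fx=4,fy=4,interpolation=2))
a=cv2.imread("pics/side0.png")[140:315,225:400];cv2.imwrite("pics/si.png",cv2.resize(a,(600,600),interpolation=2))
```

```text
(no output)
```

View pics/sc.png

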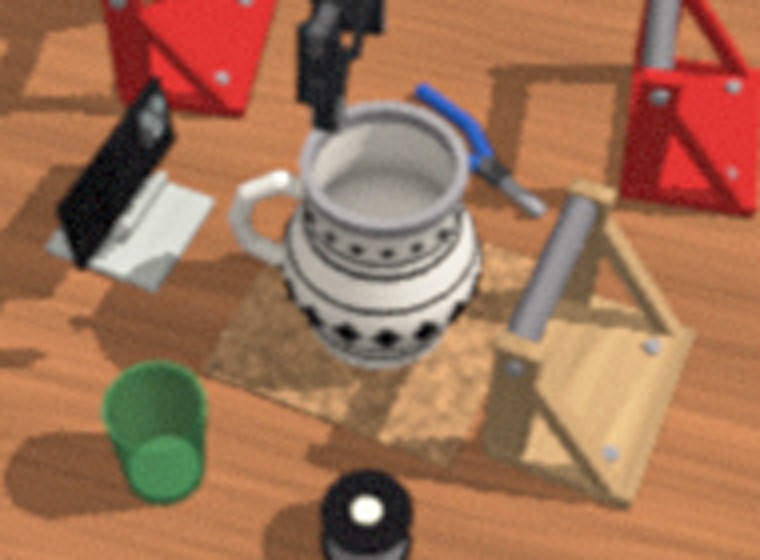

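View pics/si.png

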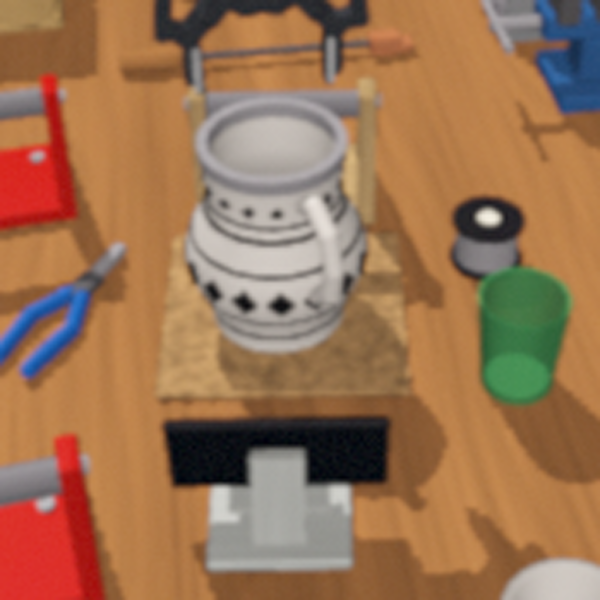

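The crops give the rim ellipse (scene crop centre ≈(384,168), side crop ≈(272,140)), the bar (582,200)–(527,338) in scene and (205,100)–(360,103) in side, and the mat corners.

```bash
cat > h.py <<'E'
import numpy as np
from workcell import bot
def K(n):
    i=bot.camera_info(n);return 200/np.tan(np.radians(i["vertical_fov"]/2)),i["cx"],i["cy"],np.array(i["pose"])
def atz(n,u,v,z):
    f,cx,cy,P=K(n);d=P[:3,:3]@[(u-cx)/f,-(v-cy)/f,-1];return P[:3,3]+d*(z-P[2,3])/d[2]
def proj(n,X):
    f,cx,cy,P=K(n);c=(np.atleast_2d(X)-P[:3,3])@P[:3,:3];return np.c_[cx-f*c[:,0]/c[:,2],cy+f*c[:,1]/c[:,2]]
sc=lambda u,v:("scene",240+u/4,140+v/4)
si=lambda u,v:("side",225+u*175/600,140+v*175/600)
E
python3 - <<'E'
from h import *
from scipy.optimize import least_squares
np.set_printoptions(precision=4,suppress=True)
t=np.linspace(0,2*np.pi,200);c=np.c_[np.cos(t),np.sin(t),0*t]*.0575
ext={"scene":(sc(300,103),sc(468,235)),"side":(si(197,93),si(347,188))}
def r(p,ns):
    o=[]
    for n in ns:
        q=proj(n,np.r_[p,.174]+c);o+=list(q.min(0)-ext[n][0][1:])+list(q.max(0)-ext[n][1][1:])
    return o
for ns in(["scene"],["side"],["scene","side"]):
    s=least_squares(r,[.5,-.1],args=(ns,));print("rim",ns,s.x,np.array(s.fun))
for nm,z,ps in [("mat",.006,[sc(205,373),sc(447,465),si(157,397),si(410,395),si(400,238)]),
  ("bar",.125,[sc(582,200),sc(527,338),si(205,103),si(360,106)]),("cheektop",.140,[sc(592,187),sc(520,347),si(197,88),si(370,85)]),
  ("phone top",.105,[sc(155,85),sc(62,208),si(167,425),si(388,422)]),("footbottom",.006,[sc(385,366),si(278,348)])]:
    for p in ps: print(nm,p[0],atz(*p,z))
E
```

```text
rim ['scene'] [0.5055 0.0288] [-0.1247  0.5724  0.1245 -0.5089]
rim ['side'] [0.508  0.0284] [-0.1949  1.4368  0.196  -1.23  ]
rim ['scene', 'side'] [0.5071 0.0288] [-0.3151  0.9764 -0.0265 -0.0448 -0.5457  1.3957 -0.1617 -1.2795]
mat scene [ 0.5976 -0.0791  0.006 ]
mat scene [0.6207 0.1122 0.006 ]
mat side [ 0.4023 -0.0643  0.006 ]
mat side [ 0.5964 -0.0919  0.006 ]
mat side [0.6248 0.1005 0.006 ]
bar scene [0.4531 0.1613 0.125 ]
bar scene [0.5808 0.1497 0.125 ]
bar side [0.4635 0.1627 0.125 ]
bar side [0.5941 0.1374 0.125 ]
cheektop scene [0.4522 0.1664 0.14  ]
cheektop scene [0.5996 0.1478 0.14  ]
cheektop side [0.4577 0.1639 0.14  ]
cheektop side [0.6039 0.1456 0.14  ]
phone top scene [ 0.4181 -0.1788  0.105 ]
phone top scene [ 0.5532 -0.1985  0.105 ]
phone top side [ 0.4118 -0.1902  0.105 ]
phone top side [ 0.5557 -0.2095  0.105 ]
footbottom scene [0.5526 0.0472 0.006 ]
footbottom side [ 0.5013 -0.0239  0.006 ]
```

Request:
{"api": "step_arm", "payload": {"targets": "-1 0.014 0.057 0 0 0 -0.153;-1 0.014 0.057 0 0 0 -0.153;-1 0.014 0.057 0 0 0 -0.153;-1 0.014 0.057 0 0 0 -0.153;-1 0.014 0.057 0 0 0 -0.153;-1 0.014 0.057 0 0 0 -0.153;-1 0.014 0.057 0 0 0 -0.153;-1 0.014 0.057 0 0 0 -0.153;-1 0.014 0.057 0 0 0 -0.153;-1 0.014 0.057 0 0 0 -0.153"}}

```text
clock: 0.93
eef_pos: [0.507, 0.0283, 0.2314]
tool_rot: [0.748, 0.663, 0.0, 0.0]
ft_force: [-0.3, -0.0, -0.9]
grip_width: 0.0
grasp_force: 0.0
```

Request:
{"api": "step_arm", "payload": {"targets": "-1 0 0 -0.04 0 0 0;-1 0 0 -0.08 0 0 0;-1 0 0 -0.11 0 0 0;-1 0 0 -0.14 0 0 0;-1 0 0 -0.17 0 0 0;-1 0 0 -0.17 0 0 0"}}

```text
clock: 1.43
eef_pos: [0.5048, 0.0283, 0.1434]
tool_rot: [0.748, 0.663, -0.002, -0.002]
ft_force: [-0.1, -0.3, -0.8]
grip_width: -0.0
grasp_force: 0.0
```

Run:
```python
from h import *
import cv2
f=[]
a=bot.camera("scene")[120:280,240:430,::-1];b=bot.camera("side")[110:270,225:400,::-1]
o=bot.get_obs();print(o["eef_pos"],o["ft_force"])
cv2.imwrite("pics/in.png",cv2.resize(np.hstack([a,b]),None,fx=2.15,fy=2.15,interpolation=2))
```

```text
[0.50663914 0.02845677 0.1461611 ] [-0.31221831 -0.3837816  -0.14691333]
```

View pics/in.png

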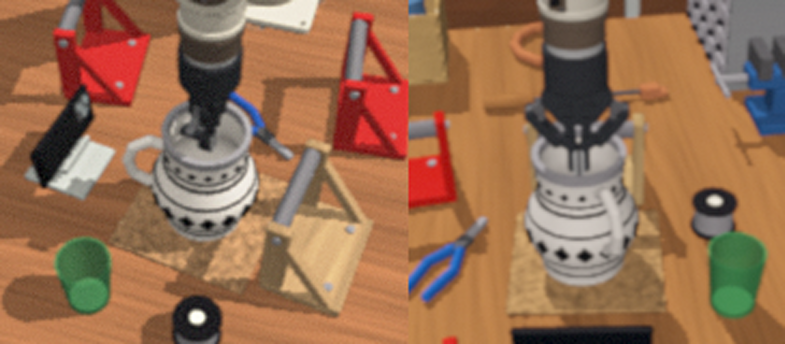

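Fingers are shut and inside the mouth, about centred and clear of the rim. Now I'll feel for the wall on the rest's side.

Request:
{"api": "step_arm", "payload": {"targets": "-1 0.003 0.025 0 0 0 0;-1 0.0055 0.046 0 0 0 0;-1 0.0055 0.046 0 0 0 0;-1 0.0055 0.046 0 0 0 0"}}

```text
clock: 1.87
eef_pos: [0.5104, 0.0526, 0.1471]
tool_rot: [0.748, 0.664, 0.001, 0.001]
ft_force: [-0.7, -0.0, -0.4]
grip_width: -0.0004
grasp_force: 0.0
```

Request:
{"api": "step_arm", "payload": {"targets": "-1 0.0005 0.004 0 0 0 0;-1 0.0005 0.004 0 0 0 0;-1 0.0005 0.004 0 0 0 0"}}

```text
clock: 2.12
eef_pos: [0.51, 0.0535, 0.1465]
tool_rot: [0.748, 0.663, 0.0, 0.0]
ft_force: [1.0, -1.1, -0.3]
grip_width: 0.0002
grasp_force: 0.0
```

Request:
{"api": "step_arm", "payload": {"targets": "-1 0.0005 0.004 0 0 0 0;-1 0.0005 0.004 0 0 0 0;-1 0.0005 0.004 0 0 0 0"}}

```text
clock: 2.37
eef_pos: [0.5102, 0.0554, 0.1463]
tool_rot: [0.748, 0.663, -0.0, -0.0]
ft_force: [0.8, 0.5, -0.3]
grip_width: 0.0002
grasp_force: 0.0
```

Request:
{"api": "step_arm", "payload": {"targets": "-1 0.0005 0.004 0 0 0 0;-1 0.0005 0.004 0 0 0 0;-1 0.0005 0.004 0 0 0 0"}}

```text
clock: 2.62
eef_pos: [0.5105, 0.0576, 0.1463]
tool_rot: [0.748, 0.663, -0.0, -0.0]
ft_force: [0.9, -0.8, -0.1]
grip_width: -0.0
grasp_force: 0.0
```

Request:
{"api": "step_arm", "payload": {"targets": "-1 0.0005 0.004 0 0 0 0;-1 0.0005 0.004 0 0 0 0;-1 0.0005 0.004 0 0 0 0"}}

```text
clock: 2.87
eef_pos: [0.5108, 0.0596, 0.1463]
tool_rot: [0.748, 0.663, 0.0, 0.0]
ft_force: [-0.4, 1.1, 0.5]
grip_width: 0.0002
grasp_force: 0.0
```

Request:
{"api": "step_arm", "payload": {"targets": "-1 0.0003 0.002 0 0 0 0;-1 0.0003 0.002 0 0 0 0;-1 0.0003 0.002 0 0 0 0"}}

```text
clock: 3.12
eef_pos: [0.5109, 0.0605, 0.1463]
tool_rot: [0.748, 0.663, -0.0, 0.0]
ft_force: [-0.7, -0.4, 0.5]
grip_width: 0.0001
grasp_force: 0.0
```

Request:
{"api": "step_arm", "payload": {"targets": "-1 0.0003 0.002 0 0 0 0;-1 0.0003 0.002 0 0 0 0;-1 0.0003 0.002 0 0 0 0"}}

```text
clock: 3.37
eef_pos: [0.5111, 0.0615, 0.1463]
tool_rot: [0.748, 0.663, -0.0, -0.0]
ft_force: [0.2, 0.8, -0.9]
grip_width: 0.0001
grasp_force: 0.0
```

Request:
{"api": "step_arm", "payload": {"targets": "-1 0.0003 0.002 0 0 0 0;-1 0.0003 0.002 0 0 0 0;-1 0.0003 0.002 0 0 0 0"}}

```text
clock: 3.62
eef_pos: [0.5112, 0.0626, 0.1463]
tool_rot: [0.748, 0.663, 0.0, 0.0]
ft_force: [-0.6, 0.8, 1.3]
grip_width: -0.0002
grasp_force: 0.0
```

Request:
{"api": "step_arm", "payload": {"targets": "-1 0.0003 0.002 0 0 0 0;-1 0.0003 0.002 0 0 0 0;-1 0.0003 0.002 0 0 0 0"}}

```text
clock: 3.87
eef_pos: [0.5113, 0.0633, 0.1463]
tool_rot: [0.748, 0.663, -0.0, 0.0]
ft_force: [-0.8, -0.4, 0.8]
grip_width: 0.0001
grasp_force: 0.5
```

Request:
{"api": "step_arm", "payload": {"targets": "-1 0.0003 0.002 0 0 0 0;-1 0.0003 0.002 0 0 0 0;-1 0.0003 0.002 0 0 0 0"}}

```text
clock: 4.12
eef_pos: [0.5114, 0.064, 0.1463]
tool_rot: [0.748, 0.663, -0.0, 0.0]
ft_force: [-0.5, -2.7, 0.7]
grip_width: -0.0004
grasp_force: 1.6
```

Request:
{"api": "step_arm", "payload": {"targets": "-1 0.0003 0.002 0 0 0 0;-1 0.0003 0.002 0 0 0 0;-1 0.0003 0.002 0 0 0 0"}}

```text
clock: 4.37
eef_pos: [0.5116, 0.0654, 0.1463]
tool_rot: [0.748, 0.663, -0.0, 0.0]
ft_force: [-0.4, -3.7, 0.3]
grip_width: 0.0002
grasp_force: 1.6
```

Run:
```python
from h import *
for i in range(6):
    bot.camera("side");o=bot.get_obs();print(o["eef_pos"].round(4),o["ft_force"].round(2),o["ft_torque"].round(3))
```

```text
[0.5116 0.0654 0.1463] [ 0.08 -3.65  0.74] [-0.69   0.132 -0.037]
[0.5116 0.0654 0.1463] [-0.33 -3.56  0.93] [-0.647  0.108 -0.067]
[0.5116 0.0654 0.1463] [ 0.6  -3.16  0.43] [-0.682  0.107 -0.014]
[0.5116 0.0654 0.1463] [-0.92 -3.2   0.42] [-0.638  0.09  -0.039]
[0.5116 0.0654 0.1463] [-0.88 -3.66  1.06] [-0.628  0.127 -0.074]
[0.5116 0.0655 0.1463] [ 0.19 -3.32 -0.75] [-0.702  0.097 -0.012]
```

```bash
cat >> h.py <<'E'
def arc(t0,ts,r=(-.0178,.140)):
    q=lambda t:np.array([r[0]*np.cos(t)+r[1]*np.sin(t),r[1]*np.cos(t)-r[0]*np.sin(t)])
    for t in ts:
        s=q(np.radians(t))-q(np.radians(t0));w=np.radians(t-t0)/(np.pi/4)
        print(f"-1 {s[0]*.12/.5:.4f} {s[0]*.993/.5:.4f} {s[1]/.5:.4f} {-.993*w:.4f} {.12*w:.4f} 0",end=";")
    print()
E
python3 - <<'E'
from h import *
arc(0,[.7,1.5,2.5,3.5,4.5,5.5,6.5,7.5,8.5,9]);arc(9,[10,11,12,13,14,15,16,17,18,18.5])
E
```

```text
-1 0.0004 0.0034 0.0004 -0.0154 0.0019 0;-1 0.0009 0.0073 0.0008 -0.0331 0.0040 0;-1 0.0015 0.0122 0.0013 -0.0552 0.0067 0;-1 0.0021 0.0170 0.0017 -0.0772 0.0093 0;-1 0.0026 0.0219 0.0019 -0.0993 0.0120 0;-1 0.0032 0.0268 0.0021 -0.1214 0.0147 0;-1 0.0038 0.0317 0.0022 -0.1434 0.0173 0;-1 0.0044 0.0366 0.0023 -0.1655 0.0200 0;-1 0.0050 0.0415 0.0022 -0.1876 0.0227 0;-1 0.0053 0.0439 0.0021 -0.1986 0.0240 0;
-1 0.0006 0.0049 -0.0002 -0.0221 0.0027 0;-1 0.0012 0.0098 -0.0005 -0.0441 0.0053 0;-1 0.0018 0.0147 -0.0008 -0.0662 0.0080 0;-1 0.0024 0.0195 -0.0013 -0.0883 0.0107 0;-1 0.0029 0.0244 -0.0018 -0.1103 0.0133 0;-1 0.0035 0.0292 -0.0024 -0.1324 0.0160 0;-1 0.0041 0.0341 -0.0032 -0.1545 0.0187 0;-1 0.0047 0.0389 -0.0039 -0.1765 0.0213 0;-1 0.0053 0.0437 -0.0048 -0.1986 0.0240 0;-1 0.0056 0.0461 -0.0053 -0.2096 0.0253 0;
```

Request:
{"api": "step_arm", "payload": {"targets": "-1 0.0004 0.0034 0.0004 -0.0154 0.0019 0;-1 0.0009 0.0073 0.0008 -0.0331 0.0040 0;-1 0.0015 0.0122 0.0013 -0.0552 0.0067 0;-1 0.0021 0.0170 0.0017 -0.0772 0.0093 0;-1 0.0026 0.0219 0.0019 -0.0993 0.0120 0;-1 0.0032 0.0268 0.0021 -0.1214 0.0147 0;-1 0.0038 0.0317 0.0022 -0.1434 0.0173 0;-1 0.0044 0.0366 0.0023 -0.1655 0.0200 0;-1 0.0050 0.0415 0.0022 -0.1876 0.0227 0;-1 0.0053 0.0439 0.0021 -0.1986 0.0240 0"}}

```text
clock: 5.5
eef_pos: [0.5143, 0.0883, 0.1472]
tool_rot: [0.746, 0.662, -0.059, 0.052]
ft_force: [0.3, -2.5, -1.5]
grip_width: -0.0
grasp_force: 1.3
```

Run:
```python
from h import *
import cv2
a=bot.camera("scene")[120:280,240:430,::-1]
b=bot.camera("side")[110:270,225:400,::-1]
F=[]
for i in range(3):
    bot.camera("wrist");o=bot.get_obs();F.append(np.r_[o["ft_force"],o["ft_torque"]])
print(o["eef_pos"].round(4),np.mean(F,0).round(2))
cv2.imwrite("pics/t9.png",cv2.resize(np.hstack([a,b]),None,fx=2.15,fy=2.15,interpolation=2))
```

```text
[0.5142 0.0873 0.1473] [-0.24 -3.15 -0.73 -0.42 -0.02  0.01]
```

View pics/t9.png

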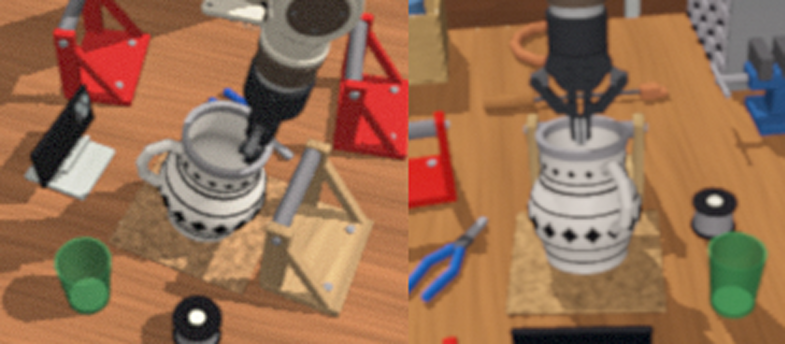

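The jug tips cleanly on its foot edge, with the finger on the inner wall, aligned with the rest. I'll continue the arc.

Request:
{"api": "step_arm", "payload": {"targets": "-1 0.0006 0.0049 -0.0002 -0.0221 0.0027 0;-1 0.0012 0.0098 -0.0005 -0.0441 0.0053 0;-1 0.0018 0.0147 -0.0008 -0.0662 0.0080 0;-1 0.0024 0.0195 -0.0013 -0.0883 0.0107 0;-1 0.0029 0.0244 -0.0018 -0.1103 0.0133 0;-1 0.0035 0.0292 -0.0024 -0.1324 0.0160 0;-1 0.0041 0.0341 -0.0032 -0.1545 0.0187 0;-1 0.0047 0.0389 -0.0039 -0.1765 0.0213 0;-1 0.0053 0.0437 -0.0048 -0.1986 0.0240 0;-1 0.0056 0.0461 -0.0053 -0.2096 0.0253 0"}}

```text
clock: 6.58
eef_pos: [0.5172, 0.1114, 0.1444]
tool_rot: [0.738, 0.655, -0.121, 0.107]
ft_force: [-0.1, -2.5, -0.9]
grip_width: 0.0001
grasp_force: 0.9
```

```bash
cat > ft.py <<'E'
from h import *
import cv2,sys
np.set_printoptions(precision=4,suppress=True)
F=[]
for i in range(int(sys.argv[1])):
    im=bot.camera("side");o=bot.get_obs();F.append(np.r_[o["ft_force"],o["ft_torque"]])
d=np.array([.12,.993,0]);m=np.mean(F,0)
print(o["clock"],o["eef_pos"],m,"along d",m[:3]@d)
E
python3 ft.py 4
python3 - <<'E'
from h import *
arc(18.5,[19.2,20,20.7,21.4,22]);arc(22,[22.5,23]);arc(23,[23.5,24]);arc(24,[24.3,24.6]);arc(26,[26.3,26.6])
E
```

```text
6.7833 [0.5171 0.1106 0.1447] [ 0.131  -2.169   0.0991 -0.098  -0.0186  0.0211] along d -2.138058465361509
-1 0.0004 0.0034 -0.0007 -0.0154 0.0019 0;-1 0.0009 0.0072 -0.0015 -0.0331 0.0040 0;-1 0.0013 0.0105 -0.0023 -0.0485 0.0059 0;-1 0.0017 0.0138 -0.0031 -0.0640 0.0077 0;-1 0.0020 0.0167 -0.0039 -0.0772 0.0093 0;
-1 0.0003 0.0024 -0.0006 -0.0110 0.0013 0;-1 0.0006 0.0047 -0.0013 -0.0221 0.0027 0;
-1 0.0003 0.0024 -0.0007 -0.0110 0.0013 0;-1 0.0006 0.0047 -0.0014 -0.0221 0.0027 0;
-1 0.0002 0.0014 -0.0004 -0.0066 0.0008 0;-1 0.0003 0.0028 -0.0009 -0.0132 0.0016 0;
-1 0.0002 0.0014 -0.0005 -0.0066 0.0008 0;-1 0.0003 0.0028 -0.0010 -0.0132 0.0016 0;
```

Request:
{"api": "step_arm", "payload": {"targets": "-1 0.0004 0.0034 -0.0007 -0.0154 0.0019 0;-1 0.0009 0.0072 -0.0015 -0.0331 0.0040 0;-1 0.0013 0.0105 -0.0023 -0.0485 0.0059 0;-1 0.0017 0.0138 -0.0031 -0.0640 0.0077 0;-1 0.0020 0.0167 -0.0039 -0.0772 0.0093 0"}}

```text
clock: 7.2
eef_pos: [0.5182, 0.1193, 0.1427]
tool_rot: [0.734, 0.651, -0.143, 0.127]
ft_force: [-0.1, -1.5, -0.3]
grip_width: -0.0001
grasp_force: 0.9
```

```bash
python3 ft.py 4
```

```text
7.4 [0.5181 0.1191 0.1427] [ 0.2778 -1.9509  0.442  -0.0082 -0.0511  0.0155] along d -1.9039046091379879
```

Request:
{"api": "step_arm", "payload": {"targets": "-1 0.0003 0.0024 -0.0006 -0.0110 0.0013 0;-1 0.0006 0.0047 -0.0013 -0.0221 0.0027 0;-1 0.0006 0.0047 -0.0013 -0.0221 0.0027 0"}}

```text
clock: 7.65
eef_pos: [0.5184, 0.1216, 0.1419]
tool_rot: [0.733, 0.65, -0.149, 0.132]
ft_force: [-0.5, -2.1, 1.0]
grip_width: -0.0001
grasp_force: 0.8
```

Request:
{"api": "step_arm", "payload": {"targets": "-1 0.0003 0.0024 -0.0007 -0.0110 0.0013 0;-1 0.0006 0.0047 -0.0014 -0.0221 0.0027 0;-1 0.0006 0.0047 -0.0014 -0.0221 0.0027 0"}}

```text
clock: 7.9
eef_pos: [0.5187, 0.1241, 0.1412]
tool_rot: [0.732, 0.649, -0.156, 0.138]
ft_force: [-0.5, -0.8, 1.0]
grip_width: 0.0002
grasp_force: 0.7
```

```bash
python3 ft.py 4
```

```text
8.1 [0.5187 0.1236 0.1414] [ 0.1578 -1.5214  0.5431  0.0466 -0.0306  0.0365] along d -1.4918275196578967
```

Request:
{"api": "step_arm", "payload": {"targets": "-1 0.0002 0.0014 -0.0004 -0.0066 0.0008 0;-1 0.0003 0.0028 -0.0009 -0.0132 0.0016 0;-1 0.0003 0.0028 -0.0009 -0.0132 0.0016 0"}}

```text
clock: 8.35
eef_pos: [0.5188, 0.1252, 0.1409]
tool_rot: [0.731, 0.648, -0.16, 0.141]
ft_force: [0.1, 0.0, 0.2]
grip_width: -0.0003
grasp_force: 0.7
```

```bash
python3 ft.py 4
```

```text
8.55 [0.5189 0.125  0.141 ] [-0.249  -1.2322  0.5323  0.0885 -0.067   0.038 ] along d -1.2534101140757352
```

Request:
{"api": "step_arm", "payload": {"targets": "-1 0.0002 0.0014 -0.0004 -0.0066 0.0008 0;-1 0.0003 0.0028 -0.0009 -0.0132 0.0016 0;-1 0.0003 0.0028 -0.0009 -0.0132 0.0016 0"}}

```text
clock: 8.8
eef_pos: [0.519, 0.1267, 0.1403]
tool_rot: [0.73, 0.647, -0.163, 0.145]
ft_force: [-0.3, -0.9, 0.6]
grip_width: 0.0
grasp_force: 0.7
```

Request:
{"api": "step_arm", "payload": {"targets": "-1 0.0002 0.0014 -0.0004 -0.0066 0.0008 0;-1 0.0003 0.0028 -0.0009 -0.0132 0.0016 0;-1 0.0003 0.0028 -0.0009 -0.0132 0.0016 0"}}

```text
clock: 9.05
eef_pos: [0.5191, 0.1279, 0.14]
tool_rot: [0.729, 0.647, -0.167, 0.148]
ft_force: [-0.2, -1.7, 1.3]
grip_width: 0.0002
grasp_force: 1.0
```

```bash
python3 ft.py 4
```

```text
9.25 [0.5191 0.1277 0.1401] [-0.0936 -1.8769  1.1805 -0.0253 -0.0253  0.0162] along d -1.8750419433642618
```

Request:
{"api": "step_arm", "payload": {"targets": "-1 0.0002 0.0014 -0.0005 -0.0066 0.0008 0;-1 0.0003 0.0028 -0.0010 -0.0132 0.0016 0;-1 0.0003 0.0028 -0.0010 -0.0132 0.0016 0"}}

```text
clock: 9.5
eef_pos: [0.5192, 0.1281, 0.1401]
tool_rot: [0.728, 0.646, -0.172, 0.153]
ft_force: [-0.1, -5.6, 2.9]
grip_width: -0.0002
grasp_force: 3.3
```

```bash
python3 ft.py 4
```

```text
9.7 [0.5191 0.1281 0.14  ] [-0.2507 -5.0262  3.512  -0.8878  0.1254  0.0065] along d -5.021104740925699
```

Request:
{"api": "step_arm", "payload": {"targets": "-1 0.0002 0.0014 -0.0005 -0.0066 0.0008 0;-1 0.0003 0.0028 -0.0010 -0.0132 0.0016 0;-1 0.0003 0.0028 -0.0010 -0.0132 0.0016 0"}}

```text
clock: 9.95
eef_pos: [0.5192, 0.1282, 0.1402]
tool_rot: [0.727, 0.645, -0.177, 0.157]
ft_force: [-0.8, -8.8, 6.0]
grip_width: -0.0
grasp_force: 5.3
```

```bash
python3 ft.py 4
```

```text
10.15 [0.5192 0.1281 0.1402] [-0.6459 -8.7863  5.6988 -1.6748  0.2143 -0.011 ] along d -8.802280111510635
```

Neck reached the bar at about 26° of tilt. The press is now more than needed, so I'll ease off to a light one.

Request:
{"api": "step_arm", "payload": {"targets": "-1 -0.0003 -0.0024 0.0008 0.0110 -0.0013 0;-1 -0.0005 -0.0046 0.0016 0.0215 -0.0026 0;-1 -0.0005 -0.0046 0.0016 0.0215 -0.0026 0;-1 -0.0005 -0.0046 0.0016 0.0215 -0.0026 0"}}

```text
clock: 10.48
eef_pos: [0.5192, 0.128, 0.14]
tool_rot: [0.729, 0.646, -0.169, 0.149]
ft_force: [-0.9, -3.4, 1.7]
grip_width: -0.0
grasp_force: 2.2
```

```bash
python3 ft.py 4
python3 - <<'E'
from h import *
import cv2
a=bot.camera("scene")[120:280,240:430,::-1];b=bot.camera("side")[110:270,225:400,::-1]
cv2.imwrite("pics/t26.png",cv2.resize(np.hstack([a,b]),None,fx=2.15,fy=2.15,interpolation=2))
E
```

```text
10.6833 [0.5192 0.1281 0.14  ] [-0.2183 -4.3297  3.0277 -0.6161  0.0128  0.0238] along d -4.32563092122508
```

View pics/t26.png

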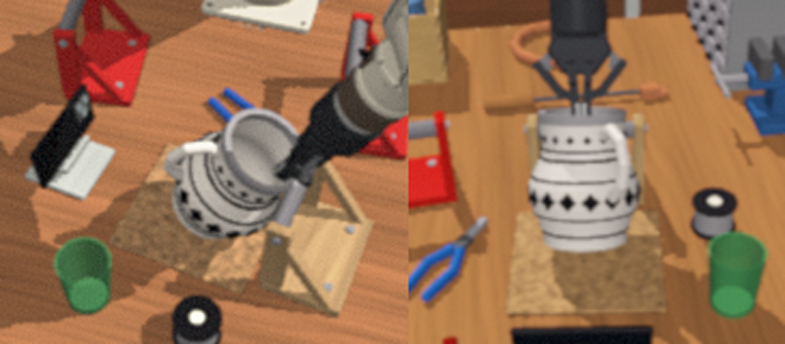

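The neck rests on the bar with a few newtons and the jug is square to it. I'll ease slightly and then hold.

Request:
{"api": "step_arm", "payload": {"targets": "-1 -0.0001 -0.0007 0.0002 0.0033 -0.0004 0;-1 -0.0001 -0.0007 0.0002 0.0033 -0.0004 0;-1 -0.0001 -0.0007 0.0002 0.0033 -0.0004 0;-1 -0.0001 -0.0007 0.0002 0.0033 -0.0004 0;-1 -0.0001 -0.0007 0.0002 0.0033 -0.0004 0;-1 -0.0001 -0.0007 0.0002 0.0033 -0.0004 0;-1 -0.0001 -0.0007 0.0002 0.0033 -0.0004 0;-1 -0.0001 -0.0007 0.0002 0.0033 -0.0004 0;-1 -0.0001 -0.0007 0.0002 0.0033 -0.0004 0;-1 -0.0001 -0.0007 0.0002 0.0033 -0.0004 0"}}

```text
clock: 11.62
eef_pos: [0.5192, 0.128, 0.14]
tool_rot: [0.729, 0.647, -0.167, 0.148]
ft_force: [-0.1, -2.8, 2.5]
grip_width: 0.0004
grasp_force: 2.0
```

Request:
{"api": "step_arm", "payload": {"targets": "-1 0 0 0 0 0 0;-1 0 0 0 0 0 0;-1 0 0 0 0 0 0;-1 0 0 0 0 0 0;-1 0 0 0 0 0 0;-1 0 0 0 0 0 0;-1 0 0 0 0 0 0;-1 0 0 0 0 0 0;-1 0 0 0 0 0 0;-1 0 0 0 0 0 0"}}

```text
clock: 12.45
eef_pos: [0.5192, 0.128, 0.14]
tool_rot: [0.729, 0.647, -0.167, 0.148]
ft_force: [-0.1, -2.2, 2.1]
grip_width: -0.0001
grasp_force: 1.7
```

Request:
{"api": "step_arm", "payload": {"targets": "-1 0 0 0 0 0 0;-1 0 0 0 0 0 0;-1 0 0 0 0 0 0;-1 0 0 0 0 0 0;-1 0 0 0 0 0 0;-1 0 0 0 0 0 0;-1 0 0 0 0 0 0;-1 0 0 0 0 0 0;-1 0 0 0 0 0 0;-1 0 0 0 0 0 0"}}

```text
clock: 13.28
eef_pos: [0.5192, 0.1279, 0.14]
tool_rot: [0.729, 0.647, -0.168, 0.148]
ft_force: [0.5, -1.6, 2.5]
grip_width: -0.0003
grasp_force: 1.5
```

Request:
{"api": "step_arm", "payload": {"targets": "-1 0 0 0 0 0 0;-1 0 0 0 0 0 0;-1 0 0 0 0 0 0;-1 0 0 0 0 0 0;-1 0 0 0 0 0 0;-1 0 0 0 0 0 0;-1 0 0 0 0 0 0;-1 0 0 0 0 0 0;-1 0 0 0 0 0 0;-1 0 0 0 0 0 0"}}

```text
clock: 14.12
eef_pos: [0.5191, 0.1279, 0.14]
tool_rot: [0.729, 0.647, -0.168, 0.148]
ft_force: [1.5, -1.9, 1.9]
grip_width: 0.0003
grasp_force: 1.5
```

Request:
{"api": "step_arm", "payload": {"targets": "-1 0 0 0 0 0 0;-1 0 0 0 0 0 0;-1 0 0 0 0 0 0;-1 0 0 0 0 0 0;-1 0 0 0 0 0 0;-1 0 0 0 0 0 0;-1 0 0 0 0 0 0;-1 0 0 0 0 0 0;-1 0 0 0 0 0 0;-1 0 0 0 0 0 0"}}

```text
clock: 14.95
eef_pos: [0.5192, 0.1279, 0.14]
tool_rot: [0.729, 0.647, -0.168, 0.148]
ft_force: [0.9, -2.0, 1.9]
grip_width: -0.0002
grasp_force: 1.4
```

```bash
python3 ft.py 3
python3 - <<'E'
from h import *
arc(25.8,[25.5,25,24.3,23.5,22.6,21.7,20.8,19.9,19,18.1]);arc(18.1,[17.2,16.3,15.4,14.5,13.6,12.7,11.8,10.9,10,9.1])
arc(9.1,[8.4,7.8,7.2,6.6,6,5.5,5,4.6,4.3,4]);arc(4,[3.7,3.4,3.1,2.8,2.6,2.4,2.2,2,1.8,1.6]);arc(1.6,[1.45,1.3,1.15,1,.85,.7,.55,.4,.25,.1])
E
```

```text
15.1 [0.5192 0.1279 0.14  ] [ 0.7927 -2.164   2.6846 -0.1564 -0.1526  0.0813] along d -2.053709867124352
-1 -0.0002 -0.0014 0.0005 0.0066 -0.0008 0;-1 -0.0004 -0.0037 0.0012 0.0177 -0.0021 0;-1 -0.0008 -0.0070 0.0023 0.0331 -0.0040 0;-1 -0.0013 -0.0107 0.0034 0.0508 -0.0061 0;-1 -0.0018 -0.0150 0.0046 0.0706 -0.0085 0;-1 -0.0023 -0.0192 0.0057 0.0905 -0.0109 0;-1 -0.0028 -0.0235 0.0068 0.1103 -0.0133 0;-1 -0.0034 -0.0278 0.0078 0.1302 -0.0157 0;-1 -0.0039 -0.0321 0.0088 0.1501 -0.0181 0;-1 -0.0044 -0.0364 0.0096 0.1699 -0.0205 0;
-1 -0.0005 -0.0043 0.0008 0.0199 -0.0024 0;-1 -0.0010 -0.0087 0.0015 0.0397 -0.0048 0;-1 -0.0016 -0.0130 0.0022 0.0596 -0.0072 0;-1 -0.0021 -0.0174 0.0028 0.0794 -0.0096 0;-1 -0.0026 -0.0218 0.0033 0.0993 -0.0120 0;-1 -0.0032 -0.0261 0.0038 0.1192 -0.0144 0;-1 -0.0037 -0.0305 0.0042 0.1390 -0.0168 0;-1 -0.0042 -0.0349 0.0045 0.1589 -0.0192 0;-1 -0.0048 -0.0393 0.0047 0.1787 -0.0216 0;-1 -0.0053 -0.0437 0.0049 0.1986 -0.0240 0;
-1 -0.0004 -0.0034 0.0001 0.0154 -0.0019 0;-1 -0.0008 -0.0064 0.0001 0.0287 -0.0035 0;-1 -0.0011 -0.0093 0.0001 0.0419 -0.0051 0;-1 -
[... 483 characters left out ...]
.0008 -0.0068 -0.0005 0.0309 -0.0037 0;-1 -0.0009 -0.0078 -0.0006 0.0353 -0.0043 0;-1 -0.0011 -0.0088 -0.0006 0.0397 -0.0048 0;-1 -0.0012 -0.0098 -0.0007 0.0441 -0.0053 0;-1 -0.0013 -0.0107 -0.0008 0.0485 -0.0059 0;-1 -0.0014 -0.0117 -0.0009 0.0530 -0.0064 0;
-1 -0.0001 -0.0007 -0.0001 0.0033 -0.0004 0;-1 -0.0002 -0.0015 -0.0001 0.0066 -0.0008 0;-1 -0.0003 -0.0022 -0.0002 0.0099 -0.0012 0;-1 -0.0004 -0.0029 -0.0003 0.0132 -0.0016 0;-1 -0.0004 -0.0036 -0.0004 0.0166 -0.0020 0;-1 -0.0005 -0.0044 -0.0005 0.0199 -0.0024 0;-1 -0.0006 -0.0051 -0.0006 0.0232 -0.0028 0;-1 -0.0007 -0.0058 -0.0006 0.0265 -0.0032 0;-1 -0.0008 -0.0066 -0.0007 0.0298 -0.0036 0;-1 -0.0009 -0.0073 -0.0008 0.0331 -0.0040 0;
```

The press drifted down to about 2 N total. With time to spare, I'll firm it slightly and hold a full spell again.

Request:
{"api": "step_arm", "payload": {"targets": "-1 0.0001 0.0005 -0.0002 -0.0022 0.0003 0;-1 0.0002 0.0012 -0.0004 -0.0056 0.0007 0;-1 0.0002 0.0012 -0.0004 -0.0056 0.0007 0;-1 0.0002 0.0012 -0.0004 -0.0056 0.0007 0;-1 0.0002 0.0012 -0.0004 -0.0056 0.0007 0;-1 0.0002 0.0012 -0.0004 -0.0056 0.0007 0;-1 0.0002 0.0012 -0.0004 -0.0056 0.0007 0;-1 0.0002 0.0012 -0.0004 -0.0056 0.0007 0;-1 0.0002 0.0012 -0.0004 -0.0056 0.0007 0;-1 0.0002 0.0012 -0.0004 -0.0056 0.0007 0"}}

```text
clock: 15.93
eef_pos: [0.5191, 0.1281, 0.1399]
tool_rot: [0.729, 0.646, -0.169, 0.15]
ft_force: [-1.1, -5.5, 5.5]
grip_width: -0.0
grasp_force: 3.5
```

Request:
{"api": "step_arm", "payload": {"targets": "-1 0 0 0 0 0 0;-1 0 0 0 0 0 0;-1 0 0 0 0 0 0;-1 0 0 0 0 0 0;-1 0 0 0 0 0 0;-1 0 0 0 0 0 0;-1 0 0 0 0 0 0;-1 0 0 0 0 0 0;-1 0 0 0 0 0 0;-1 0 0 0 0 0 0"}}

```text
clock: 16.77
eef_pos: [0.5192, 0.1281, 0.1399]
tool_rot: [0.729, 0.646, -0.169, 0.15]
ft_force: [0.5, -4.7, 4.8]
grip_width: 0.0001
grasp_force: 3.5
```

Request:
{"api": "step_arm", "payload": {"targets": "-1 0 0 0 0 0 0;-1 0 0 0 0 0 0;-1 0 0 0 0 0 0;-1 0 0 0 0 0 0;-1 0 0 0 0 0 0;-1 0 0 0 0 0 0;-1 0 0 0 0 0 0;-1 0 0 0 0 0 0;-1 0 0 0 0 0 0;-1 0 0 0 0 0 0"}}

```text
clock: 17.6
eef_pos: [0.5191, 0.1281, 0.1399]
tool_rot: [0.729, 0.646, -0.169, 0.15]
ft_force: [0.3, -4.7, 4.7]
grip_width: -0.0001
grasp_force: 3.5
```

Request:
{"api": "step_arm", "payload": {"targets": "-1 0 0 0 0 0 0;-1 0 0 0 0 0 0;-1 0 0 0 0 0 0;-1 0 0 0 0 0 0;-1 0 0 0 0 0 0;-1 0 0 0 0 0 0;-1 0 0 0 0 0 0;-1 0 0 0 0 0 0;-1 0 0 0 0 0 0;-1 0 0 0 0 0 0"}}

```text
clock: 18.43
eef_pos: [0.5191, 0.1281, 0.1399]
tool_rot: [0.729, 0.646, -0.169, 0.15]
ft_force: [-0.1, -5.1, 4.9]
grip_width: 0.0001
grasp_force: 3.5
```

Request:
{"api": "step_arm", "payload": {"targets": "-1 0 0 0 0 0 0;-1 0 0 0 0 0 0;-1 0 0 0 0 0 0;-1 0 0 0 0 0 0;-1 0 0 0 0 0 0;-1 0 0 0 0 0 0;-1 0 0 0 0 0 0;-1 0 0 0 0 0 0;-1 0 0 0 0 0 0;-1 0 0 0 0 0 0"}}

```text
clock: 19.27
eef_pos: [0.5192, 0.1281, 0.1399]
tool_rot: [0.729, 0.646, -0.169, 0.15]
ft_force: [-0.1, -5.4, 5.1]
grip_width: 0.0
grasp_force: 3.5
```

```bash
python3 ft.py 3
```

```text
19.4167 [0.5192 0.1281 0.1399] [-0.2387 -5.1563  5.305  -1.016   0.0604  0.056 ] along d -5.1488109795785295
```

Request:
{"api": "step_arm", "payload": {"targets": "-1 -0.0002 -0.0014 0.0005 0.0066 -0.0008 0;-1 -0.0004 -0.0037 0.0012 0.0177 -0.0021 0;-1 -0.0008 -0.0070 0.0023 0.0331 -0.0040 0;-1 -0.0013 -0.0107 0.0034 0.0508 -0.0061 0;-1 -0.0018 -0.0150 0.0046 0.0706 -0.0085 0;-1 -0.0023 -0.0192 0.0057 0.0905 -0.0109 0;-1 -0.0028 -0.0235 0.0068 0.1103 -0.0133 0;-1 -0.0034 -0.0278 0.0078 0.1302 -0.0157 0;-1 -0.0039 -0.0321 0.0088 0.1501 -0.0181 0;-1 -0.0044 -0.0364 0.0096 0.1699 -0.0205 0"}}

```text
clock: 20.25
eef_pos: [0.517, 0.1099, 0.1447]
tool_rot: [0.739, 0.655, -0.119, 0.106]
ft_force: [-0.6, -2.1, 1.8]
grip_width: -0.0002
grasp_force: 1.1
```

Request:
{"api": "step_arm", "payload": {"targets": "-1 -0.0005 -0.0043 0.0008 0.0199 -0.0024 0;-1 -0.0010 -0.0087 0.0015 0.0397 -0.0048 0;-1 -0.0016 -0.0130 0.0022 0.0596 -0.0072 0;-1 -0.0021 -0.0174 0.0028 0.0794 -0.0096 0;-1 -0.0026 -0.0218 0.0033 0.0993 -0.0120 0;-1 -0.0032 -0.0261 0.0038 0.1192 -0.0144 0;-1 -0.0037 -0.0305 0.0042 0.1390 -0.0168 0;-1 -0.0042 -0.0349 0.0045 0.1589 -0.0192 0;-1 -0.0048 -0.0393 0.0047 0.1787 -0.0216 0;-1 -0.0053 -0.0437 0.0049 0.1986 -0.0240 0"}}

```text
clock: 21.08
eef_pos: [0.5144, 0.0881, 0.1471]
tool_rot: [0.746, 0.661, -0.061, 0.054]
ft_force: [0.2, -2.8, 3.6]
grip_width: -0.0001
grasp_force: 1.5
```

```bash
python3 ft.py 3
```

```text
21.2333 [0.5143 0.0879 0.1471] [-0.5126 -2.7257  2.37   -0.4773  0.0527 -0.0329] along d -2.76810418869708
```

Request:
{"api": "step_arm", "payload": {"targets": "-1 -0.0004 -0.0034 0.0001 0.0154 -0.0019 0;-1 -0.0008 -0.0064 0.0001 0.0287 -0.0035 0;-1 -0.0011 -0.0093 0.0001 0.0419 -0.0051 0;-1 -0.0015 -0.0122 0.0001 0.0552 -0.0067 0;-1 -0.0018 -0.0152 0.0001 0.0684 -0.0083 0;-1 -0.0021 -0.0176 0.0000 0.0794 -0.0096 0;-1 -0.0024 -0.0201 -0.0001 0.0905 -0.0109 0;-1 -0.0027 -0.0220 -0.0002 0.0993 -0.0120 0;-1 -0.0028 -0.0235 -0.0002 0.1059 -0.0128 0;-1 -0.0030 -0.0249 -0.0003 0.1125 -0.0136 0"}}

```text
clock: 22.07
eef_pos: [0.5129, 0.0758, 0.1469]
tool_rot: [0.748, 0.663, -0.028, 0.025]
ft_force: [-0.5, -2.6, 2.9]
grip_width: -0.0
grasp_force: 1.6
```

```bash
python3 ft.py 3
```

```text
22.2167 [0.5129 0.0759 0.1469] [-0.2083 -3.1262  3.077  -0.6038  0.0579 -0.0035] along d -3.129270472532814
```

Request:
{"api": "step_arm", "payload": {"targets": "-1 -0.0002 -0.0015 -0.0001 0.0066 -0.0008 0;-1 -0.0004 -0.0029 -0.0002 0.0132 -0.0016 0;-1 -0.0005 -0.0044 -0.0003 0.0199 -0.0024 0;-1 -0.0007 -0.0059 -0.0004 0.0265 -0.0032 0;-1 -0.0008 -0.0068 -0.0005 0.0309 -0.0037 0;-1 -0.0009 -0.0078 -0.0006 0.0353 -0.0043 0;-1 -0.0011 -0.0088 -0.0006 0.0397 -0.0048 0;-1 -0.0012 -0.0098 -0.0007 0.0441 -0.0053 0;-1 -0.0013 -0.0107 -0.0008 0.0485 -0.0059 0;-1 -0.0014 -0.0117 -0.0009 0.0530 -0.0064 0"}}

```text
clock: 23.05
eef_pos: [0.5122, 0.0701, 0.1464]
tool_rot: [0.748, 0.663, -0.012, 0.011]
ft_force: [-0.1, -3.3, 2.7]
grip_width: -0.0004
grasp_force: 1.7
```

Request:
{"api": "step_arm", "payload": {"targets": "-1 -0.0001 -0.0007 -0.0001 0.0033 -0.0004 0;-1 -0.0002 -0.0015 -0.0001 0.0066 -0.0008 0;-1 -0.0003 -0.0022 -0.0002 0.0099 -0.0012 0;-1 -0.0004 -0.0029 -0.0003 0.0132 -0.0016 0;-1 -0.0004 -0.0036 -0.0004 0.0166 -0.0020 0;-1 -0.0005 -0.0044 -0.0005 0.0199 -0.0024 0;-1 -0.0006 -0.0051 -0.0006 0.0232 -0.0028 0;-1 -0.0007 -0.0058 -0.0006 0.0265 -0.0032 0;-1 -0.0008 -0.0066 -0.0007 0.0298 -0.0036 0;-1 -0.0009 -0.0073 -0.0008 0.0331 -0.0040 0"}}

```text
clock: 23.88
eef_pos: [0.5117, 0.0665, 0.146]
tool_rot: [0.748, 0.663, -0.003, 0.002]
ft_force: [0.3, -3.2, 2.7]
grip_width: 0.0004
grasp_force: 1.7
```

```bash
python3 ft.py 3
```

```text
24.0333 [0.5117 0.0664 0.146 ] [-0.2787 -3.4612  2.5196 -0.6571  0.1443  0.018 ] along d -3.4704197008184727
```

Request:
{"api": "step_arm", "payload": {"targets": "-1 -0.0001 -0.0006 0 0.0033 -0.0004 0;-1 -0.0001 -0.0012 0 0.0066 -0.0008 0;-1 -0.0002 -0.0018 0 0.0099 -0.0012 0;-1 -0.0003 -0.0024 0 0.0099 -0.0012 0;-1 -0.0004 -0.0030 0 0.0099 -0.0012 0;-1 -0.0004 -0.0036 0 0.0099 -0.0012 0;-1 -0.0005 -0.0042 0 0.0099 -0.0012 0;-1 -0.0006 -0.0048 0 0.0099 -0.0012 0;-1 -0.0006 -0.0054 0 0.0099 -0.0012 0;-1 -0.0007 -0.0060 0 0.0099 -0.0012 0"}}

```text
clock: 24.87
eef_pos: [0.5114, 0.0638, 0.1459]
tool_rot: [0.748, 0.663, 0.0, -0.0]
ft_force: [-0.4, 1.0, 0.5]
grip_width: 0.0003
grasp_force: 0.0
```

```bash
python3 ft.py 3
```

```text
25.0167 [0.5114 0.0636 0.146 ] [-0.0133  0.3062 -0.1017  0.0208  0.0125  0.0009] along d 0.3024993199587616
```

The force is gone, so the jug stands level. Back to mid-mouth, then straight up.

Request:
{"api": "step_arm", "payload": {"targets": "-1 -0.0012 -0.01 0 0 0 0;-1 -0.004 -0.03 0 0 0 0;-1 -0.008 -0.066 0 0 0 0;-1 -0.008 -0.066 0 0 0 0;-1 -0.008 -0.066 0.02 0 0 0;-1 -0.008 -0.066 0.06 0 0 0;-1 -0.008 -0.066 0.11 0 0 0;-1 -0.008 -0.066 0.16 0 0 0;-1 -0.008 -0.066 0.2 0 0 0;-1 -0.008 -0.066 0.2 0 0 0"}}

```text
clock: 25.85
eef_pos: [0.51, 0.0309, 0.2517]
tool_rot: [0.748, 0.663, 0.004, 0.003]
ft_force: [1.2, 0.3, -0.1]
grip_width: 0.0002
grasp_force: 0.0
```

Run:
```python
from h import *
import cv2
a=bot.camera("scene")[120:280,240:430,::-1];b=bot.camera("side")[110:270,225:400,::-1]
cv2.imwrite("pics/end.png",cv2.resize(np.hstack([a,b]),None,fx=2.15,fy=2.15,interpolation=2))
```

```text
(no output)
```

View pics/end.png

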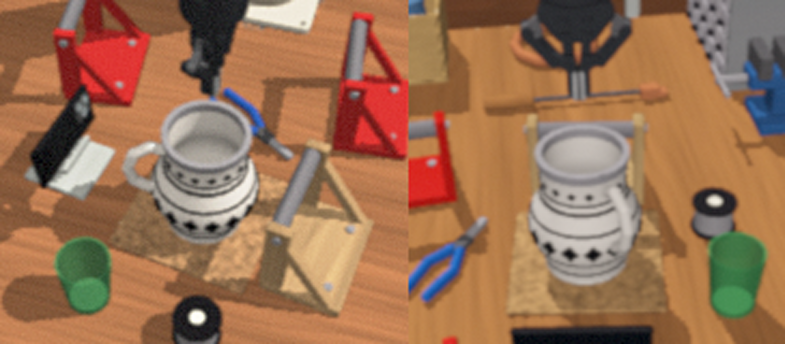

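The jug stands level where it was, and the arm is clear of it. Everything else in view is where it was.

```bash
python3 -c "
from workcell import bot
print(bot.job_done())"
```

```text
the job is handed in; nothing more can be done
None
```

I tipped the jug until its neck met the bar (about 26°), held it there at about 5 N for over 3 s, lowered it gently to stand level where it was, and handed the job in at about 26 s.

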